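# Refit the intake filter of the air supply unit

## Task

Refit the air filter panel, which lies flat on the data logger, in the seat on top of the air supply unit. Slide it forward until its thin tab hangs well out past the logger's front edge and can be pinched there, tuck its plain edge under the seat's far retaining lip while the panel is tilted, then swing it down and press it fully home until the spring catch has closed over it. Do not drop it on the bench, and leave everything else where it stands.

Things in the scene. Friction and masses are not known exactly. Their poses are not given: they have to be found in the camera images.
- panel_center (a point): air filter panel: flat rigid cassette, bare aluminium rim, pale pleated medium on a backing plate, 110 mm long (x), 90 wide (y), 8 thick, 50 to 95 g, with a thin pull tab on its -x edge. Lies flat, right side up, on the logger. Point: centre of the 110 x 90 x 8 mm body, 4 mm above its underside. Its plain +x edge goes under the lip.
- panel_tab (a point): pull tab of the panel: 30 mm wide (y), 3 mm thick, level with the panel's underside, reaching 42 mm out from the panel's -x edge (55 to 97 mm behind the panel's centre). Point: mid-width, mid-thickness, 76 mm behind the panel's centre and 21 mm from the tab's end. Axes as the panel's.
- panel_hook (a point): middle of the panel's plain +x edge, 4 mm above its underside, 55 mm ahead of the panel's centre. Axes as the panel's.
- logger: data logger: flat grey instrument case, 240 mm deep (x), 215 wide (y), flat top 50 mm above the bench, fixed. May stand left or right. Origin: centre of its underside. Its front face, towards the robot, is at x = -120 mm; the front edge of the top is a free edge with clear space before and below it down to the bench.
- blower: air supply unit: white metal case, 240 mm deep (x), 170 wide (y), 94 tall, fixed, with the filter seat (fan below it) in the front half of its top. May stand left or right. Origin: centre of its underside. Its front face, towards the robot, is at x = -120 mm with clear space before it. The rear half of the top is flat, 94 mm high.
- seat (a point): filter seat: a pocket 112.5 mm long (x) and 96 wide (y), with an 8 mm wide ledge all round. Point: its centre at ledge height, 78 mm above the bench: the seated panel's underside centre. Side walls rise 16 mm above the ledge. Front wall: 8 mm high above the ledge, x = -70 to -56 mm from here, with a 40 mm wide notch for the tab, which then sticks out 27 mm past it. Axes as the unit's.
- lip (a point): retaining lip: fixed steel strip, 4 mm thick, along the far (+x) side of the seat. Point: middle of its free lower edge, 12 mm above the ledge and 48 mm ahead of the seat's centre. It overhangs the pocket by 8.5 mm, so the panel cannot be dropped in flat; tilted by up to 40 degrees, its plain edge goes under and on to the end wall. Axes as the unit's.
- catch (a joint): spring catch: two black sloping noses, 11 mm wide, at y = +-34 mm on the seat's front wall, moving together. 0 m: closed, reaching 5 mm over the pocket, 10 to 20 mm above the ledge. They yield to the front (up to 6.5 mm) as the panel's -x edge is pressed down past them, then spring back over it. Needs a press of 5 to 10 N on the rim by the tab; the panel's weight is not enough.
- stack: fuel cell stack standing on the bench between the two instruments: steel end plates, black cells; 90 x 74 x 100 mm, to be left alone. Origin: centre of its base.
- wash_bottle: white plastic bottle, 70 mm across, 160 mm tall, behind the stack, to be left alone. Origin: centre of its base.
- beaker: glass beaker, 60 mm across, 80 mm tall, between the two instruments, before the stack, to be left alone. Origin: centre of its base.
- spanner: steel spanner lying near the robot, 180 mm long (x axis), 8 mm thick, to be left alone. Origin: centre of its underside.
- ring_jar: small clear jar with a black cap standing on the logger's top on its -y side, beside the panel, 32 mm across, 40 mm tall, to be left alone. Origin: centre of its base.
- plates: pile of four dark graphite plates lying on the rear part of the air supply unit's top, 50 x 70 x 17 mm, to be left alone. Origin: centre of its underside.
- meter: black hand multimeter lying on the right of the bench, 185 x 90 x 45 mm, to be left alone. Origin: centre of its underside.
- fittings: open steel tray of pipe fittings on the left of the bench, 150 x 100 x 30 mm, to be left alone. Origin: centre of its underside.
There are look-alikes about, which are no part of the job. Of the things that look like the part that bears panel_center, the smaller one is meant.

How it is judged:
By the outcome, as a careful person would: the job done as asked, in the order asked, and still so for the second after the job is handed in, with the robot touching nothing.
It also fails if it takes over 64 s, if anything falls off the work surface, if the arm or the gripper's body presses on something with over 40 N, if the wrist force passes 120 N, or if a joint passes its speed limit or range.

## Robot

A 6-joint arm with a two-finger parallel gripper is mounted at the origin on the work surface. World frame = base frame: x ahead of the robot, y to its left, z up, the work surface at z = 0. Lengths are in mm, angles in rad, forces in N, time in s.
With the tool pointing down it reaches from about 350 to 875 mm from the base axis. Payload 4.2 kg.
Tool frame: the origin (TCP) lies at the very end of the fingers, on their centre line; the grasp point (between the pads) lies 19 mm behind it; z points along the fingers, y is the direction in which the jaws open and shut (so a half turn about z gives the same grasp; the last joint's range is limited). The gripper opens to 85 mm and grips with 20 to 120 N. Pads are 22 mm wide; open, the fingers measure 114 mm over their backs; the gripper's body (76 mm by 85 mm) begins 54 mm behind the grasp point. The pads swing forward as they close: fully open they stand 13 mm farther back than shut.
Start: joints at [-0.886, 0.385, 0.008, 0, -1.194, -0.259], TCP at [258.168, -569.165, 198.412] pointing down, gripper open.
Joint ranges: [-3.14, 3.14], [-1.21, 2.06], [-1.07, 1.41], [-3.16, 2.05], [-2.99, -0.16], [-3.1, 3.1]. Speed limits (rad/s): [2.79, 2.79, 3.14, 3.14, 3.14, 3.14].

## Interface

Orientations are given as a unit quaternion [x, y, z, w].
In Python, from bench import arm, optics, job gives the robot as it stands.
- The arm moves only by the tool send_rows, never from a script. Its argument "steps" is a list that holds one entry, the list of rows, each a list of 5 numbers: the shift along the tool's x, y, z in cm, then the turn about the tool's z in rad, then the opening, from 0 (shut) to 1 (fully open). A call has 1 to 10 rows; each row shifts and turns the pose as measured when the row begins, along the tool's axes as they then stand; what a row does not reach is not made up. A row lasts 1/12 s, in which the tool goes at most 41.7 mm and 7.16 degrees, less where a joint would pass 70% of its speed; a pose out of reach is approached as far as the arm can. A call with a gripper value outside its range is refused whole. The fingers move at their own pace and stop on an object; the grip force is fixed at half the most. Time passes only in rows, so rows that do not move let the fingers close. It gives the time, the measured TCP pose, the force and the opening at its end, in the units of the state.
- arm.read_state(): the state, without advancing time (a new reading comes with each control period).
- optics.get_image(name): name is "side" or "top" or "wrist"; returns (picture, depth): 420x560x3 uint8, blue, green, red; 420x560 float32, mm along the optical axis (not along the pixel's ray), 0 where there is no reading.
- optics.get_calibration(name): a dict with "K" (3x3 intrinsics, pixels), "k1" (the pictures are not rectified: a ray, as slopes to the right and down, at radius r is drawn at 1 + k1 r^2 times it, then the intrinsics apply), "rvec" (rotation vector, rad) and "tvec" (3), from world to camera coordinates, as OpenCV has them; the wrist camera has in their place "hand_eye" (4x4, takes a point from camera to tool coordinates, whose origin is the TCP and whose axes are the flange's). Camera axes: x right, y down, z forward; pixel columns grow to the right and rows downward; lengths in mm; the calibration is good to about 2 mm. A picture is of the moment at which its call begins: read the wrist's pose just before it. get_calibration takes no time and is no camera call.
- job.job_done(): hands the job in, once; it reports no verdict.
The state is a dict: "clock": time; "joints": joint angles; "joint_vel": joint speeds; "joint_efforts": joint torques, N m; "position": TCP position; "ee_rot": TCP orientation; "contact_force": force on the tool from outside, world axes, zero at the start; "wrist_torque": the same for the moment, N m; "gripper_width": finger opening in mm.
Only numpy, scipy, OpenCV 4.12 (cv2) and the standard library are available. Lean on these libraries where they do the work, as an engineer would, in place of code of your own. Each camera call takes 0.05 s, during which the arm holds its last target. There are 200 camera calls.

## Working session

There is one attempt and no reset: what is moved stays moved. The work goes in short steps, Python scripts to look and compute and a tool call to move; the robot and the scene stay as the last step left them, time stands still between calls to the robot, and variables do not carry over. Pictures are saved under pics/ and viewed, about 8 in all and at most 12, crops included, and the job is handed in when it is done.

Besides the shell and the picture viewer there is one more tool, called by a JSON object that holds its "method" and its "body". send_rows: Moves the arm, as the interface text tells. Its arguments: {"type":"object","properties":{"steps":{"type":"array","items":{"type":"array","items":{"type":"array","items":{"type":"number"}}}}},"required":["steps"]}

```bash
mkdir -p pics; ls; cat > h.py <<'E'
import numpy as np, cv2
from scipy.spatial.transform import Rotation as R
from bench import arm, optics, job
def cam(name, st=None):
    c=optics.get_calibration(name); K=np.array(c["K"],float)
    if "rvec" in c:
        Rw=cv2.Rodrigues(np.array(c["rvec"],float))[0]; t=np.array(c["tvec"],float).ravel()
        return K,c["k1"],Rw.T,-Rw.T@t
    H=np.array(c["hand_eye"],float); Rt=R.from_quat(st["ee_rot"]).as_matrix()
    return K,c["k1"],Rt@H[:3,:3],Rt@H[:3,3]+np.array(st["position"])
def slopes(C,px):
    K,k1=C[0],C[1]; px=np.atleast_2d(np.array(px,float))
    d=np.stack([(px[:,0]-K[0,2])/K[0,0],(px[:,1]-K[1,2])/K[1,1]],1); s=d.copy()
    for _ in range(20): s=d/(1+k1*(s**2).sum(1,keepdims=True))
    return s
def plane(C,px,z):
    s=slopes(C,px); r=np.c_[s,np.ones(len(s))]@C[2].T
    return C[3]+r*((z-C[3][2])/r[:,2])[:,None]
def pts(C,px,dep):
    s=slopes(C,px); return C[3]+(np.c_[s,np.ones(len(s))]*np.array(dep)[:,None])@C[2].T
def proj(C,P):
    p=(np.atleast_2d(P)-C[3])@C[2]; s=p[:,:2]/p[:,2:]; s=s*(1+C[1]*(s**2).sum(1,keepdims=True))
    return s*[C[0][0,0],C[0][1,1]]+[C[0][0,2],C[0][1,2]]
def grab(name,fn=None):
    st=arm.read_state(); im,d=optics.get_image(name); C=cam(name,st)
    if fn: cv2.imwrite("pics/"+fn+".png",im); np.save("pics/"+fn+".npy",d)
    return im,d,C,st
E
python3 - <<'E'
from h import *
for n in("top","side"):
    im,d,C,st=grab(n,n+"0"); print(n,C[3],C[2][:,2],C[0][0,0],(d>0).mean())
print(st)
E
```

```text
pics
top [ 3.51369027e+02 -2.44041386e-01  1.57026142e+03] [ 1.06761063e-01 -9.12176948e-04 -9.94284287e-01] 411.0431289108533 0.9959778911564626
side [   3.30668495 1038.87898184  881.28012183] [ 0.35714081 -0.74282687 -0.56626733] 519.1297258108219 0.9957738095238096
{'clock': 0.05, 'joints': array([-8.86392998e-01,  3.85562844e-01,  6.64413590e-03, -5.15451853e-04,
       -1.19400352e+00, -2.58549216e-01]), 'joint_vel': array([ 1.39718022e-03, -8.98871006e-05,  1.66528744e-03, -1.07290671e-04,
        1.07850998e-04, -1.76457245e-04]), 'joint_efforts': array([-1.00694235e-04, -3.93677580e+01,  1.89161754e+01,  4.20549184e+00,
       -2.32973623e-03,  1.61660159e-05]), 'position': array([ 257.90923915, -568.58987816,  197.32259185]), 'ee_rot': array([-2.11228693e-01,  9.77436060e-01,  1.05578509e-03, -2.69384495e-04]), 'contact_force': array([-0.96793917,  0.08235264, -0.95841421]), 'wrist_torque': array([-0.08146199, -0.00897129,  0.01441215]), 'gripper_width': 85.36954964006993}
```

View pics/top0.png

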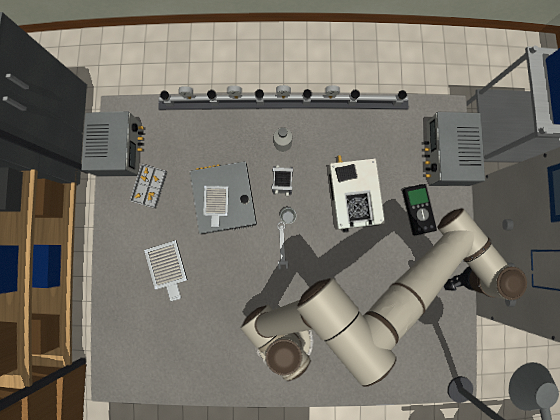

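View pics/side0.png

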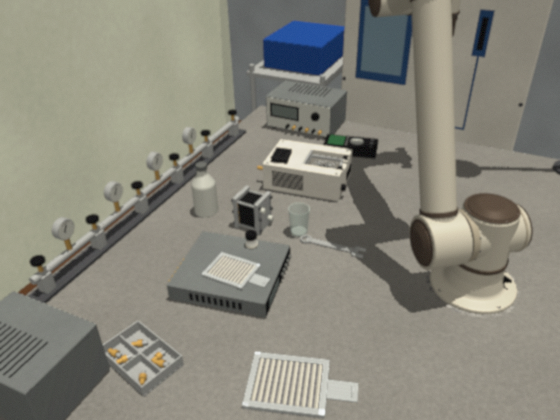

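The real panel should be the one lying on the logger in the top view at (215,200), tab at (215,222). The one at (165,265) lies on the bench and is larger, so it looks like the look-alike. I'll confirm this in a crop and measure roughly.

```bash
python3 - <<'E'
from h import *
im=cv2.imread("pics/top0.png"); d=np.load("pics/top0.npy"); C=cam("top")
v,u=np.mgrid[:420,:560]; P=pts(C,np.c_[u.ravel(),v.ravel()],d.ravel()).reshape(420,560,3)
hsv=cv2.cvtColor(im,cv2.COLOR_BGR2HSV)
def rect(m,z,n):
    cs=cv2.findContours(m.astype(np.uint8),0,2)[0]; c=max(cs,key=cv2.contourArea).reshape(-1,2)
    w=plane(C,c,z)[:,:2].astype(np.float32); r=cv2.minAreaRect(w); print(n,np.round(r[0],1),np.round(r[1],1),round(r[2],2), 'px',c.mean(0))
def box(a): m=np.zeros((420,560),bool); m[a[1]:a[3],a[0]:a[2]]=1; return m
bright=hsv[...,2]>150
B=box((190,175,240,235))&bright; rect(cv2.morphologyEx(B.astype(np.uint8),3,np.ones((5,5))),58,'panel+tab')
B2=box((135,230,195,305))&bright; rect(cv2.morphologyEx(B2.astype(np.uint8),3,np.ones((5,5))),8,'lookalike')
rect(box((180,150,265,240))&(P[...,2]>35)&(P[...,2]<75),50,'logger')
rect(box((315,140,395,245))&(P[...,2]>70)&(P[...,2]<120),94,'blower')
for n,p in dict(tab=(215,222),jar=(245,199),stack=(283,181),bottle=(282,137),beaker=(287,215),plates=(346,172)).items():
    print(n,np.round(P[p[1],p[0]]))
s=arm.read_state(); print(R.from_quat(s['ee_rot']).as_matrix().round(3)); print(optics.get_calibration('wrist'))
a=cv2.resize(im[150:310,130:270],None,fx=2.8,fy=2.8,interpolation=2); b=cv2.resize(im[150:240,310:395],None,fx=4.4,fy=4.9,interpolation=2)
h=min(len(a),len(b)); cv2.imwrite("pics/crop1.png",np.hstack([a[:h],b[:h]]))
E
```

```text
panel+tab [508.2 252.1] [ 89.9 149.5] 89.98 px [213.28571429 211.28571429]
lookalike [259.9 442.8] [218.3 128.5] 16.59 px [166.52808989 267.71910112]
logger [542.9 227.8] [250.6 218.8] 9.0 px [220.78846154 193.22115385]
blower [ 549.8 -267.2] [242.2 172.3] 6.44 px [355.64705882 195.14705882]
tab [448. 251.  58.]
jar [529. 138.  93.]
stack [597.  -0.  83.]
bottle [749.   3. 130.]
beaker [478. -15.   7.]
plates [ 626. -229.  105.]
[[-0.911 -0.413 -0.001]
 [-0.413  0.911  0.002]
 [ 0.     0.002 -1.   ]]
{'K': array([[343.36904068,   0.        , 275.61379043],
       [  0.        , 343.36904068, 212.37079917],
       [  0.        ,   0.        ,   1.        ]]), 'k1': -0.08345045000175735, 'hand_eye': array([[-9.92721261e-04, -9.61141473e-01, -2.76054494e-01,
         7.01726620e+01],
       [ 9.99998513e-01, -1.34339075e-03,  1.08119514e-03,
        -1.40674444e-01],
       [-1.41003055e-03, -2.76053011e-01,  9.61141377e-01,
        -1.74170006e+02],
       [ 0.00000000e+00,  0.00000000e+00,  0.00000000e+00,
         1.00000000e+00]])}
```

View pics/crop1.png

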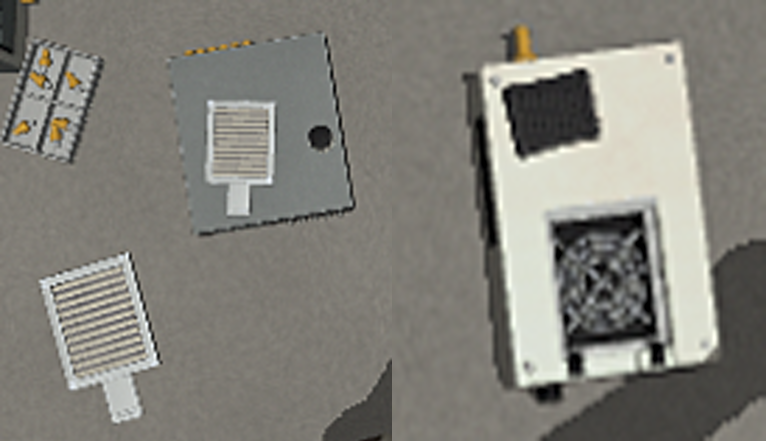

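The crop confirms it: the panel on the logger, crop (240,145), measures about 90 mm wide and 150 mm long with its tab. The one on the bench, crop (100,325), is 128 mm wide, so it is the look-alike. The seat is at crop (605,285), with its noses on the front side and the lip on the far side. I'll square the wrist and look at the seat first.

{"method": "send_rows", "body": {"steps": [[[0, 0, -1.3, 0.107, 1], [0, 0, -1.3, 0.107, 1], [0, 0, -1.3, 0.107, 1], [0, 0, -1.3, 0.107, 1], [-3.5, 3.5, 0, 0, 1], [-3.5, 3.5, 0, 0, 1], [-3.5, 3.5, 0, 0, 1], [-3.5, 3.5, 0, 0, 1], [-3.5, 3.5, 0, 0, 1], [-3.0, 3.5, 0, 0, 1]]]}}

```text
clock: 0.93
position: [437.6, -391.0, 245.0]
ee_rot: [0.021, 1.0, 0.006, -0.005]
contact_force: [1.9, -1.3, -0.1]
gripper_width: 85.5
```

{"method": "send_rows", "body": {"steps": [[[-1.0, 3.2, 0, 0.04, 1], [-1.0, 3.2, 0, 0, 1], [-0.6, 3.0, 0, 0, 1], [-0.4, 2.2, 0, 0, 1], [0, 0, 0, 0, 1], [0, 0, 0, 0, 1]]]}}

```text
clock: 1.43
position: [481.2, -264.5, 242.1]
ee_rot: [0.037, 0.999, 0.008, -0.008]
contact_force: [-0.0, -0.2, -0.6]
gripper_width: 85.9
```

```bash
python3 - <<'E'
from h import *
im,d,C,st=grab("wrist","w_seat"); print(st['clock'],st['position'].round(1),st['ee_rot'].round(4),st['contact_force'].round(1)); np.save("pics/w_seat_st.npy",np.r_[st['position'],st['ee_rot']])
E
```

```text
1.4333 [ 481.2 -264.5  242.1] [ 0.0367  0.9993  0.0081 -0.0075] [-0.  -0.2 -0.6]
```

View pics/w_seat.png

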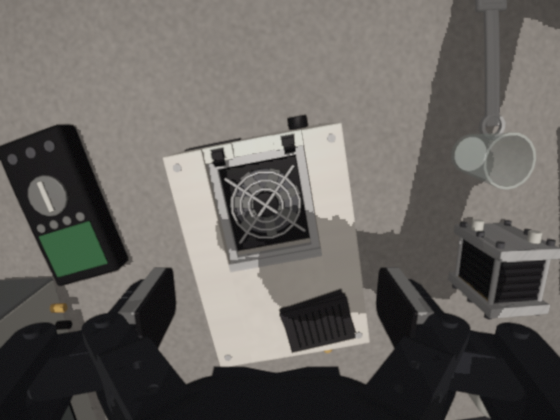

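Wrist view, with the robot at the image top: seat around (265,200), two black noses at (218,157) and (287,143), lip near (272,253), plates at (318,320). I'll measure the unit and seat from this depth image.

```bash
python3 - <<'E'
from h import *
im=cv2.imread("pics/w_seat.png"); d=np.load("pics/w_seat.npy"); s=np.load("pics/w_seat_st.npy")
C=cam("wrist",dict(position=s[:3],ee_rot=s[3:]))
v,u=np.mgrid[:420,:560]; P=pts(C,np.c_[u.ravel(),v.ravel()],d.ravel()).reshape(420,560,3)
m=np.zeros((420,560),bool); m[110:380,150:385]=1
t=m&(abs(P[...,2]-94)<9)&(cv2.cvtColor(im,cv2.COLOR_BGR2GRAY)>90)
t=cv2.morphologyEx(t.astype(np.uint8),2,np.ones((3,3)));c=max(cv2.findContours(t,0,1)[0],key=cv2.contourArea).reshape(-1,2)
hull=cv2.convexHull(c).reshape(-1,2); w=plane(C,hull,94)[:,:2]; r=cv2.minAreaRect(w.astype(np.float32)); print(r)
print('top z median',np.median(P[200:350,180:205,2][t[200:350,180:205]>0]))
a=cv2.boxPoints(r); e=a[np.argsort(-a[:,0])][:2]; f=a[np.argsort(-a[:,0])][2:]; ax=e.mean(0)-f.mean(0); yaw=np.arctan2(ax[1],ax[0]); print('yaw',np.degrees(yaw),'centre',r[0])
X=np.array([np.cos(yaw),np.sin(yaw)]); Y=np.array([-X[1],X[0]])
q=(P[...,:2]-r[0]); lx=q@X; ly=q@Y
for y0 in(0,28,34,-34,43,52):
    k=m&(abs(ly-y0)<3); print(y0,[(int(x),round(float(np.median(P[...,2][k&(abs(lx-x)<2)])),0)) for x in range(-124,30,4) if (k&(abs(lx-x)<2)).sum()>0])
k=lambda x0:[(y,round(float(np.median(P[...,2][m&(abs(lx-x0)<4)&(abs(ly-y)<1.5)])))for y in range(-66,68,3) if (m&(abs(lx-x0)<4)&(abs(ly-y)<1.5)).any()]
print(k(-55)); print(k(-98))
E
```

```text
File "<stdin>", line 15
    k=lambda x0:[(y,round(float(np.median(P[...,2][m&(abs(lx-x0)<4)&(abs(ly-y)<1.5)])))for y in range(-66,68,3) if (m&(abs(lx-x0)<4)&(abs(ly-y)<1.5)).any()]
                                                                                                                                                           ^
SyntaxError: closing parenthesis ']' does not match opening parenthesis '('
```

```bash
python3 - <<'E'
from h import *
im=cv2.imread("pics/w_seat.png"); d=np.load("pics/w_seat.npy"); s=np.load("pics/w_seat_st.npy")
C=cam("wrist",dict(position=s[:3],ee_rot=s[3:]))
v,u=np.mgrid[:420,:560]; P=pts(C,np.c_[u.ravel(),v.ravel()],d.ravel()).reshape(420,560,3)
m=np.zeros((420,560),bool); m[110:380,150:385]=1
t=m&(abs(P[...,2]-94)<9)&(cv2.cvtColor(im,cv2.COLOR_BGR2GRAY)>90)
t=cv2.morphologyEx(t.astype(np.uint8),2,np.ones((3,3)));c=max(cv2.findContours(t,0,1)[0],key=cv2.contourArea).reshape(-1,2)
hull=cv2.convexHull(c).reshape(-1,2); w=plane(C,hull,94)[:,:2]; r=cv2.minAreaRect(w.astype(np.float32)); print(r)
print('top z median',np.median(P[200:350,180:205,2][t[200:350,180:205]>0]))
a=cv2.boxPoints(r); o=np.argsort(-a[:,0]); ax=a[o[:2]].mean(0)-a[o[2:]].mean(0); yaw=np.arctan2(ax[1],ax[0]); print('yaw',np.degrees(yaw))
X=np.array([np.cos(yaw),np.sin(yaw)]); Y=np.array([-X[1],X[0]])
q=(P[...,:2]-r[0]); lx=q@X; ly=q@Y
def med(k): return int(round(float(np.median(P[...,2][k])))) if k.any() else -1
for y0 in(0,28,34,-34,52): print(y0,[(x,med(m&(abs(ly-y0)<3)&(abs(lx-x)<2))) for x in range(-124,30,4)])
for x0 in(-55,-98): print(x0,[(y,med(m&(abs(lx-x0)<4)&(abs(ly-y)<1.5))) for y in range(-66,68,3)])
E
```

```text
((548.7648315429688, -268.08099365234375), (240.5546417236328, 170.05494689941406), 6.337591171264648)
top z median 92.65446424662548
yaw 6.3375883
0 [(-124, -1), (-120, 46), (-116, 75), (-112, 75), (-108, 76), (-104, 76), (-100, 77), (-96, 77), (-92, 35), (-88, 35), (-84, 46), (-80, 350), (-76, 348), (-72, 48), (-68, 48), (-64, 58), (-60, 65), (-56, 65), (-52, 65), (-48, 66), (-44, 65), (-40, 65), (-36, 65), (-32, 57), (-28, 56), (-24, 57), (-20, 57), (-16, 56), (-12, 56), (-8, -1), (-4, 35), (0, 77), (4, 77), (8, 47), (12, 93), (16, 93), (20, 93), (24, 93), (28, 93)]
28 [(-124, -1), (-120, 52), (-116, 85), (-112, 94), (-108, 87), (-104, 84), (-100, 77), (-96, 77), (-92, 35), (-88, 35), (-84, 35), (-80, 35), (-76, 65), (-72, 349), (-68, 48), (-64, 47), (-60, 57), (-56, 57), (-52, 54), (-48, 53), (-44, 48), (-40, 48), (-36, 48), (-32, 57), (-28, 57), (-24, 65), (-20, 66), (-16, 35), (-12, 35), (-8, 35), (-4, 35), (0, 77), (4, 77), (8, 46), (12, 93), (16, 93), (20, 93), (24, 93), (28, 93)]
34 [(-124, -1), (-120, 55), (-116, 86), (-112, 95), (-108, 95), (-104, 94), (-100, 77), (-96, 77
[... 1441 characters left out ...]
5), (0, 65), (3, 65), (6, 65), (9, 65), (12, 61), (15, 58), (18, 57), (21, 56), (24, 57), (27, 57), (30, 55), (33, 55), (36, 55), (39, 35), (42, 77), (45, 77), (48, 90), (51, 293), (54, 93), (57, 93), (60, 93), (63, 93), (66, 93)]
-98 [(-66, 92), (-63, 93), (-60, 93), (-57, 93), (-54, 93), (-51, 92), (-48, 82), (-45, 76), (-42, 76), (-39, 78), (-36, 77), (-33, 77), (-30, 77), (-27, 77), (-24, 77), (-21, 77), (-18, 76), (-15, 77), (-12, 77), (-9, 77), (-6, 77), (-3, 77), (0, 77), (3, 77), (6, 76), (9, 77), (12, 76), (15, 76), (18, 77), (21, 77), (24, 77), (27, 77), (30, 77), (33, 77), (36, 77), (39, 77), (42, 77), (45, 77), (48, 88), (51, 93), (54, 92), (57, 93), (60, 93), (63, 93), (66, 93)]
```

```bash
python3 - <<'E'
from h import *
im=cv2.imread("pics/w_seat.png"); d=np.load("pics/w_seat.npy"); s=np.load("pics/w_seat_st.npy")
C=cam("wrist",dict(position=s[:3],ee_rot=s[3:])); print(C[3])
y=np.radians(6.34); X=np.array([np.cos(y),np.sin(y)])
for v in list(range(136,160,2))+list(range(228,272,2)):
    u=int(round(253+(v-140)*(275-253)/(250-140)))
    p=pts(C,[(u,v)],[d[v,u]])[0]; q=p[:2]-[548.8,-268.1]; print(u,v,'lx %.1f ly %.1f z %.1f'%(q@X,q@[-X[1],X[0]],p[2]),im[v,u])
cv2.imwrite("pics/crop2.png",cv2.resize(im[110:290,180:350],None,fx=3.3,fy=3.3,interpolation=2))
E
```

```text
[ 413.83455684 -262.65325422  417.31808074]
252 136 lx -119.8 ly -3.1 z 5.5 [115 121 127]
253 138 lx -119.8 ly 1.0 z 68.4 [149 157 160]
253 140 lx -118.2 ly 1.0 z 75.4 [203 211 211]
253 142 lx -116.2 ly 0.6 z 75.1 [205 214 213]
254 144 lx -114.1 ly 1.2 z 74.5 [205 213 214]
254 146 lx -112.2 ly 0.8 z 75.1 [205 214 214]
255 148 lx -110.1 ly 1.4 z 74.7 [204 213 214]
255 150 lx -108.2 ly 1.0 z 74.6 [204 213 213]
255 152 lx -106.4 ly 0.7 z 76.6 [197 205 206]
256 154 lx -104.4 ly 1.3 z 77.3 [182 186 189]
256 156 lx -102.4 ly 0.9 z 76.8 [185 188 192]
257 158 lx -100.4 ly 1.5 z 77.3 [185 187 191]
271 228 lx -133.5 ly 20.3 z 417.3 [83 84 86]
271 230 lx -17.6 ly -0.1 z 55.3 [75 78 79]
271 232 lx -15.5 ly -0.5 z 56.0 [61 64 64]
272 234 lx -12.8 ly 0.1 z 55.4 [61 64 64]
272 236 lx -3.5 ly -1.5 z 34.7 [77 79 80]
273 238 lx -1.3 ly -0.7 z 36.0 [47 48 49]
273 240 lx 1.7 ly -1.3 z 34.5 [18 17 18]
273 242 lx 4.2 ly -1.8 z 34.6 [13 14 14]
274 244 lx 6.8 ly -1.0 z 34.9 [59 63 66]
274 246 lx 7.3 ly -1.2 z 40.1 [ 93  99 104]
275 248 lx 6.8 ly -0.1 z 48.5 [87 91 94]
275 250 lx -0.9 ly 1.0 z 74.6 [86 87 89]
275 252 lx 0.4 ly 0.7 z 77.0 [100 102 104]
276 254 lx 2.9 ly 1.3 z 76.8 [95 97 99]
276 256 lx -1.2 ly 1.8 z 92.3 [93 94 97]
277 258 lx 0.4 ly 2.5 z 94.1 [100 102 105]
277 260 lx 3.5 ly 1.9 z 92.0 [100 102 104]
277 262 lx 5.4 ly 1.6 z 92.5 [103 105 107]
278 264 lx 7.3 ly 2.2 z 93.6 [114 120 125]
278 266 lx 9.9 ly 1.8 z 92.6 [116 124 129]
279 268 lx 12.3 ly 2.4 z 92.6 [116 123 129]
279 270 lx 14.5 ly 2.0 z 92.7 [118 125 131]
```

View pics/crop2.png

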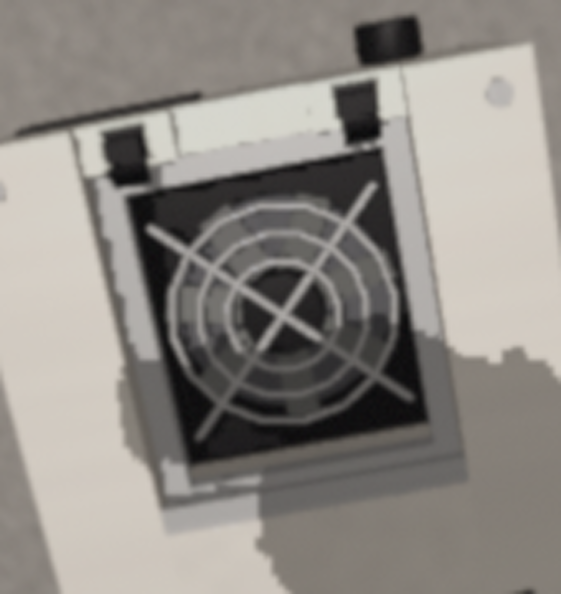

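{"method": "send_rows", "body": {"steps": [[[0, 4, 0, -0.04, 1], [0, 4, 0, -0.03, 1], [0, 4, 0, 0, 1], [0, 4, 0, 0, 1], [0, 4, 0, 0, 1], [0, 4, 0, 0, 1], [0, 4, 0, 0, 1], [0, 4, 0, 0, 1], [0, 4, 0, 0, 1], [0, 4, 0, 0, 1]]]}}

```text
clock: 2.32
position: [490.6, 133.1, 246.1]
ee_rot: [0.017, 1.0, 0.007, -0.009]
contact_force: [0.1, -0.1, 0.3]
gripper_width: 85.4
```

{"method": "send_rows", "body": {"steps": [[[0.5, 4, 0, -0.03, 1], [0.5, 4, 0, 0, 1], [0.5, 3, 0, 0, 1], [0.5, 1.0, 0, 0, 1], [0, 0, 0, 0, 1], [0, 0, 0, 0, 1]]]}}

```text
clock: 2.82
position: [474.1, 260.2, 246.3]
ee_rot: [0.002, 1.0, 0.007, -0.009]
contact_force: [0.6, 0.3, 0.3]
gripper_width: 85.4
```

```bash
python3 - <<'E'
from h import *
im,d,C,st=grab("wrist","w_pan"); print(st['clock'],st['position'].round(1),st['ee_rot'].round(4),st['contact_force'].round(1)); np.save("pics/w_pan_st.npy",np.r_[st['position'],st['ee_rot']])
v,u=np.mgrid[:420,:560]; P=pts(C,np.c_[u.ravel(),v.ravel()],d.ravel()).reshape(420,560,3)
np.save("pics/P.npy",P)
hsv=cv2.cvtColor(im,cv2.COLOR_BGR2HSV)
z=P[...,2]; print(P[::60,::80].reshape(-1,3)[:0])
c0=proj(C,[[528,252,58]])[0].round(); print('panel px',c0)
def rect(m,zz,n):
    m=cv2.morphologyEx(m.astype(np.uint8),2,np.ones((3,3))); c=max(cv2.findContours(m,0,1)[0],key=cv2.contourArea).reshape(-1,2)
    h=cv2.convexHull(c).reshape(-1,2); r=cv2.minAreaRect(plane(C,h,zz)[:,:2].astype(np.float32)); print(n,np.round(r[0],1),np.round(r[1],1),round(r[2],2),c.min(0),c.max(0))
reg=(abs(P[...,0]-520)<150)&(abs(P[...,1]-235)<150)
rect(reg&(abs(z-57)<2.2),58,'body'); rect(reg&(z>44)&(z<53),50,'logger')
E
```

```text
2.8167 [474.1 260.2 246.3] [ 0.0022  0.9999  0.0067 -0.0092] [0.6 0.3 0.3]
[]
panel px [266. 233.]
body [526.4 251.4] [ 89.8 110.1] 88.79 [225 183] [307 277]
logger [539.8 228.9] [241.8 213.9] 9.78 [130 119] [349 338]
```

View pics/w_pan.png

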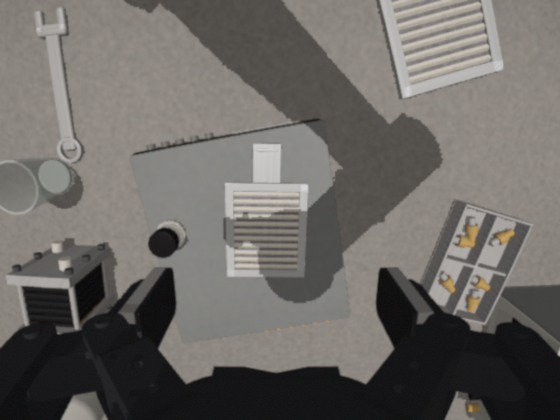

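The panel's body centre is at px (266,230) and (526,251) mm. Its tab is at px (266,162), the jar at (165,240), and the logger's front edge runs along rows 120–155. Next I'll push from behind the plain edge with narrowed fingers.

{"method": "send_rows", "body": {"steps": [[[-3.5, -0.2, 0, 0, 0.35], [-3.5, -0.2, 1, 0, 0.35], [-3.5, -0.2, 2, 0, 0.35], [-3.1, -0.2, 2, 0, 0.35], [0, 0, 2, 0, 0.35], [0, 0, 2, 0, 0.35], [0, 0, 2, 0, 0.35], [0, 0, 0, 0, 0.35], [0, 0, 0, 0, 0.35]]]}}

```text
clock: 3.62
position: [620.0, 231.5, 131.0]
ee_rot: [0.013, 1.0, 0.007, -0.008]
contact_force: [0.1, 0.1, 0.3]
gripper_width: 29.8
```

{"method": "send_rows", "body": {"steps": [[[0.8, 1.0, 1, 0, 0.35], [0.7, 1.0, 2, 0, 0.35], [0, 0, 2, 0, 0.35], [0, 0, 1.0, 0, 0.35], [0, 0, 0, 0, 0.35], [0, 0, 0, 0, 0.35]]]}}

```text
clock: 4.12
position: [607.8, 253.1, 78.3]
ee_rot: [0.015, 1.0, 0.01, -0.002]
contact_force: [-0.3, -0.1, 0.6]
gripper_width: 30.0
```

{"method": "send_rows", "body": {"steps": [[[0, 0, 1.0, 0, 0.35], [0, 0, 0.9, 0, 0.35], [0, 0, 0.5, 0, 0.35], [0, 0, 0, 0, 0.35], [0, 0, 0, 0, 0.35]]]}}

```text
clock: 4.53
position: [610.2, 254.8, 56.5]
ee_rot: [0.015, 1.0, 0.012, 0.002]
contact_force: [0.1, 0.6, 0.1]
gripper_width: 30.0
```

```bash
python3 - <<'E'
from h import *
im,d,C,st=grab("side","s1"); print(st['position'].round(1),st['contact_force'].round(1))
p=proj(C,[st['position']])[0].astype(int); x,y=p; print(p)
cv2.imwrite("pics/s1c.png",cv2.resize(im[y-70:y+60,x-90:x+90],None,fx=4,fy=4,interpolation=2))
E
```

```text
[610.2 254.8  56.5] [0.1 0.6 0.1]
[200 260]
```

View pics/s1c.png

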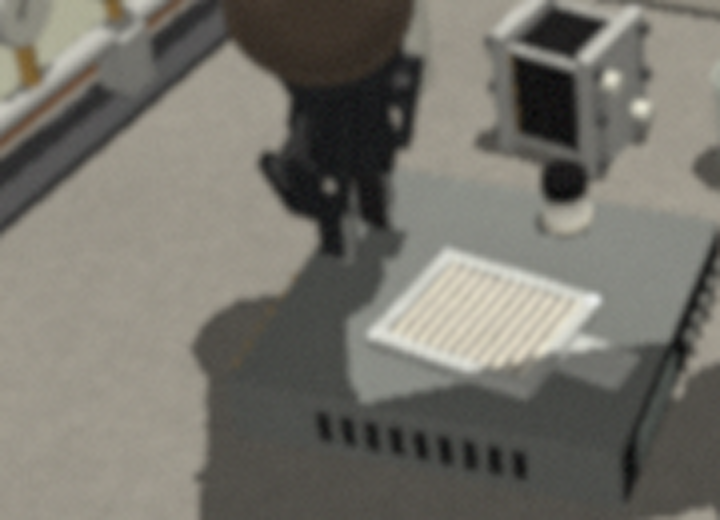

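The side crop shows the finger tips at (335,252) and (375,228), behind the plain edge at (400,290) and still above the logger top. I'll lower a little and then push.

{"method": "send_rows", "body": {"steps": [[[0, -0.1, 0.4, 0, 0.35], [0, -0.1, 0.3, 0, 0.35], [0, 0, 0.2, 0, 0.35], [0, 0, 0, 0, 0.35]]]}}

```text
clock: 4.92
position: [610.7, 253.0, 47.2]
ee_rot: [0.015, 1.0, 0.012, 0.002]
contact_force: [0.4, 1.3, -0.1]
gripper_width: 30.1
```

{"method": "send_rows", "body": {"steps": [[[1, 0, 0, 0, 0.35], [1, 0, 0, 0, 0.35], [1, 0, 0, 0, 0.35], [1, 0, 0, 0, 0.35], [1, 0, 0, 0, 0.35], [0, 0, 0, 0, 0.35]]]}}

```text
clock: 5.42
position: [558.1, 254.0, 46.6]
ee_rot: [0.016, 1.0, 0.012, 0.002]
contact_force: [-0.8, -1.0, -0.1]
gripper_width: 29.9
```

{"method": "send_rows", "body": {"steps": [[[1, 0, 0, 0, 0.35], [0.9, 0, 0, 0, 0.35], [0, 0, 0, 0, 0.35], [-1, 0, 0, 0, 0.35], [-1, 0, -1, 0, 0.35], [0, 0, -4, 0, 0.35], [0, 0, -4, 0, 0.35], [2, 0, -4, 0, 0.35], [4, 0, -4, 0, 0.35], [4, 0, -2, 0, 0.6]]]}}

```text
clock: 6.25
position: [477.9, 251.9, 224.7]
ee_rot: [0.018, 1.0, 0.008, 0.0]
contact_force: [-1.2, 1.6, 1.2]
gripper_width: 40.3
```

{"method": "send_rows", "body": {"steps": [[[4, 0, 0, 0, 0.6], [3, 0, 0, 0, 0.6], [0, 0, 0, 0, 0.6], [0, 0, 0, 0, 0.6]]]}}

```text
clock: 6.58
position: [408.2, 257.1, 235.0]
ee_rot: [0.017, 1.0, 0.015, 0.008]
contact_force: [0.0, 0.0, 0.3]
gripper_width: 51.3
```

```bash
cat > pan.py <<'E'
from h import *
import sys
def panel(fn,cx,cy):
    im,d,C,st=grab("wrist",fn); print(st['clock'],st['position'].round(1),st['ee_rot'].round(4))
    v,u=np.mgrid[:420,:560]; P=pts(C,np.c_[u.ravel(),v.ravel()],d.ravel()).reshape(420,560,3); z=P[...,2]
    reg=(abs(P[...,0]-cx)<80)&(abs(P[...,1]-cy)<70)
    m=cv2.morphologyEx((reg&(abs(z-57)<2.2)).astype(np.uint8),2,np.ones((3,3))); c=max(cv2.findContours(m,0,1)[0],key=cv2.contourArea).reshape(-1,2)
    r=cv2.minAreaRect(plane(C,cv2.convexHull(c).reshape(-1,2),58)[:,:2].astype(np.float32)); print('body',np.round(r[0],1),np.round(r[1],1),round(r[2],2))
if __name__=="__main__": panel(sys.argv[1],float(sys.argv[2]),float(sys.argv[3]))
E
python3 pan.py w2 466 252
```

```text
6.5833 [408.2 257.1 235. ] [0.0172 0.9997 0.0155 0.0077]
body [507.9 251.7] [89.7 74.7] 88.72
```

```bash
python3 pan.py w3 520 252
```

```text
6.6333 [408.6 257.  235.1] [0.0175 0.9997 0.0154 0.0077]
body [525.9 251.3] [ 90.2 110.3] 88.78
```

The panel didn't move: partly open, the fingertips sit back far enough to pass over it. I'll push again with the fingers shut, where the TCP is the true tip.

{"method": "send_rows", "body": {"steps": [[[-1.5, 0, 0, 0, 0], [-3, 0, 0, 0, 0], [-3, 0, 1, 0, 0], [-3, 0, 1.5, 0, 0], [-3, 0, 1.5, 0, 0], [-3, 0, 1.5, 0, 0], [-2, 0, 1.5, 0, 0], [-1, 0, 1.5, 0, 0], [0, 0, 1, 0, 0], [0, 0, 0, 0, 0]]]}}

```text
clock: 7.52
position: [629.4, 247.4, 127.9]
ee_rot: [0.023, 1.0, 0.012, 0.005]
contact_force: [-0.2, 0.1, 0.3]
gripper_width: -0.3
```

{"method": "send_rows", "body": {"steps": [[[0.9, 0.2, 1, -0.02, 0], [0.8, 0.1, 2, 0, 0], [0, 0, 2, 0, 0], [0, 0, 1.0, 0, 0], [0, 0, 0.8, 0, 0], [0, 0, 0, 0, 0]]]}}

```text
clock: 8.02
position: [614.3, 251.6, 57.9]
ee_rot: [0.014, 1.0, 0.012, 0.006]
contact_force: [-1.2, 0.0, -0.7]
gripper_width: -0.2
```

{"method": "send_rows", "body": {"steps": [[[0, -0.1, 0.3, 0, 0], [0, -0.05, 0.15, 0, 0], [0, 0, 0, 0, 0], [0.7, 0, 0, 0, 0], [0.7, 0, 0, 0, 0], [0.7, 0, 0, 0, 0], [0, 0, 0, 0, 0]]]}}

```text
clock: 8.6
position: [594.2, 252.0, 57.8]
ee_rot: [0.013, 1.0, 0.014, 0.01]
contact_force: [0.8, 0.3, 0.2]
gripper_width: -0.2
```

{"method": "send_rows", "body": {"steps": [[[0, 0, 0.2, 0, 0], [0, 0, 0.2, 0, 0], [0, 0, 0, 0, 0]]]}}

```text
clock: 8.85
position: [593.8, 252.7, 54.8]
ee_rot: [0.013, 1.0, 0.014, 0.011]
contact_force: [0.3, -0.4, -1.2]
gripper_width: 0.0
```

{"method": "send_rows", "body": {"steps": [[[0, -0.1, 0.2, 0, 0], [0, 0, 0, 0, 0], [0.7, 0, 0, 0, 0], [0.7, 0, 0, 0, 0], [0.7, 0, 0, 0, 0], [0, 0, 0, 0, 0]]]}}

```text
clock: 9.35
position: [571.0, 251.7, 50.9]
ee_rot: [0.013, 1.0, 0.014, 0.01]
contact_force: [-0.3, -0.0, -0.4]
gripper_width: 0.1
```

```bash
python3 pan.py w4 505 252; python3 - <<'E'
from h import *
im,d,C,st=grab("side"); v,u=np.mgrid[:420,:560]
g=cv2.cvtColor(im,cv2.COLOR_BGR2HSV); P=plane(C,np.c_[u.ravel(),v.ravel()],58).reshape(420,560,3)
m=(g[...,2]>165)&(g[...,1]<70)&(abs(P[...,0]-480)<130)&(abs(P[...,1]-250)<60)
print(P[m].min(0),P[m].max(0),m.sum())
E
```

```text
9.35 [571.  251.7  50.9] [0.0134 0.9998 0.0138 0.01  ]
body [526.5 251.3] [ 89.2 109.3] 88.75
[426.38762525 206.3044378   58.        ] [569.97419155 298.69341719  58.        ] 1112
```

```bash
python3 - <<'E'
from h import *
im,d,C,st=grab("side","s2"); x,y=proj(C,[st['position']])[0].astype(int); print(x,y,st['position'])
for q in ([571,252,51],[581.4,296,58],[581.4,206,58],[471.4,296,58]): cv2.circle(im,tuple(proj(C,[q])[0].astype(int)),1,(0,0,255),-1)
w=cv2.imread("pics/w4.png")
cv2.imwrite("pics/s2c.png",np.hstack([cv2.resize(im[y-60:y+40,x-50:x+50],(400,400),interpolation=2),cv2.resize(w[140:420,140:420],(400,400))]))
E
```

```text
214 265 [572.38557944 252.0230481   51.30254884]
```

View pics/s2c.png

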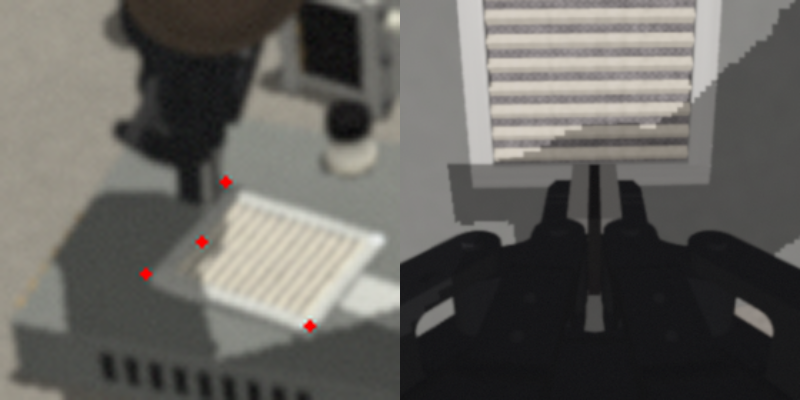

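The fingertips appear about 10 px above the projected TCP, so they seem to hover over the rim. I'll measure the tips' height in the wrist depth image.

```bash
python3 - <<'E'
from h import *
d=np.load("pics/w4.npy"); c=optics.get_calibration("wrist"); H=np.array(c["hand_eye"]); C=(np.array(c["K"]),c["k1"],H[:3,:3],H[:3,3])
print('TCP px',proj(C,[[0,0,0]]))
for v in range(245,345,6): print(v,[tuple(pts(C,[(u,v)],[d[v,u]])[0].round().astype(int)) for u in (262,268,285,290)])
E
```

```text
TCP px [[275.85323102 248.03868971]]
245 [(np.int64(3), np.int64(-7), np.int64(-4)), (np.int64(3), np.int64(-4), np.int64(-4)), (np.int64(4), np.int64(5), np.int64(-5)), (np.int64(3), np.int64(7), np.int64(-4))]
251 [(np.int64(0), np.int64(-7), np.int64(-3)), (np.int64(0), np.int64(-4), np.int64(-3)), (np.int64(0), np.int64(5), np.int64(-4)), (np.int64(0), np.int64(8), np.int64(-3))]
257 [(np.int64(11), np.int64(-6), np.int64(-37)), (np.int64(12), np.int64(-3), np.int64(-39)), (np.int64(12), np.int64(4), np.int64(-39)), (np.int64(11), np.int64(6), np.int64(-38))]
263 [(np.int64(11), np.int64(-6), np.int64(-44)), (np.int64(11), np.int64(-3), np.int64(-44)), (np.int64(12), np.int64(4), np.int64(-45)), (np.int64(12), np.int64(6), np.int64(-45))]
269 [(np.int64(11), np.int64(-6), np.int64(-50)), (np.int64(11), np.int64(-3), np.int64(-50)), (np.int64(11), np.int64(3), np.int64(-50)), (np.int64(11), np.int64(6), np.int64(-49))]
275 [(np.int64(12), np.int64(-5), np.int64(-56)), (np.int64(12), np.int64(-3), np.int64(-56)), (np.int64(11), np.int64(3), np.int64(-55)), (np.int64(11), np.int64(5
[... 1324 characters left out ...]
t64(-4), np.int64(-88)), (np.int64(6), np.int64(-3), np.int64(-80)), (np.int64(10), np.int64(3), np.int64(-85)), (np.int64(12), np.int64(4), np.int64(-88))]
329 [(np.int64(12), np.int64(-4), np.int64(-90)), (np.int64(4), np.int64(-3), np.int64(-79)), (np.int64(8), np.int64(3), np.int64(-86)), (np.int64(15), np.int64(4), np.int64(-95))]
335 [(np.int64(12), np.int64(-4), np.int64(-94)), (np.int64(1), np.int64(-3), np.int64(-79)), (np.int64(2), np.int64(3), np.int64(-80)), (np.int64(13), np.int64(4), np.int64(-96))]
341 [(np.int64(11), np.int64(-4), np.int64(-95)), (np.int64(-1), np.int64(-3), np.int64(-79)), (np.int64(0), np.int64(3), np.int64(-80)), (np.int64(12), np.int64(4), np.int64(-96))]
```

The wrist depth shows the shut fingers ending about 35 mm behind the stated TCP. I'll check this by probing for contact with the logger top behind the panel.

{"method": "send_rows", "body": {"steps": [[[-1.5, 0, 0, 0, 0], [-1.5, 0, 0, 0, 0], [-0.9, 0, 0, 0, 0], [0, 0, 0, 0, 0], [0, 0, 0.5, 0, 0], [0, 0, 0.5, 0, 0], [0, 0, 0, 0, 0]]]}}

```text
clock: 10.08
position: [613.1, 251.6, 41.6]
ee_rot: [0.013, 1.0, 0.014, 0.011]
contact_force: [-0.2, 1.2, -0.3]
gripper_width: 0.3
```

{"method": "send_rows", "body": {"steps": [[[0, 0, 0.4, 0, 0], [0, 0, 0.4, 0, 0], [0, 0, 0, 0, 0]]]}}

```text
clock: 10.33
position: [611.5, 251.6, 32.1]
ee_rot: [0.013, 1.0, 0.014, 0.01]
contact_force: [-0.1, 1.0, -0.1]
gripper_width: -0.2
```

{"method": "send_rows", "body": {"steps": [[[0, 0, 0.25, 0, 0], [0, 0, 0.2, 0, 0], [0, 0, 0, 0, 0]]]}}

```text
clock: 10.58
position: [611.0, 251.8, 26.9]
ee_rot: [0.013, 1.0, 0.014, 0.01]
contact_force: [0.6, -0.1, -0.8]
gripper_width: -0.1
```

{"method": "send_rows", "body": {"steps": [[[0, 0, 0.2, 0, 0], [0, 0, 0, 0, 0]]]}}

```text
clock: 10.75
position: [611.1, 252.0, 24.8]
ee_rot: [0.013, 1.0, 0.014, 0.01]
contact_force: [0.1, -0.5, -0.2]
gripper_width: -0.3
```

{"method": "send_rows", "body": {"steps": [[[0, 0, 0.2, 0, 0], [0, 0, 0, 0, 0]]]}}

```text
clock: 10.92
position: [611.3, 252.1, 22.8]
ee_rot: [0.013, 1.0, 0.014, 0.01]
contact_force: [0.0, -0.6, 0.0]
gripper_width: 0.2
```

{"method": "send_rows", "body": {"steps": [[[0, 0, 0.2, 0, 0], [0, 0, 0, 0, 0]]]}}

```text
clock: 11.08
position: [611.5, 252.3, 20.8]
ee_rot: [0.013, 1.0, 0.014, 0.01]
contact_force: [-0.3, -0.3, -0.4]
gripper_width: 0.0
```

{"method": "send_rows", "body": {"steps": [[[0, 0, 0.2, 0, 0], [0, 0, 0, 0, 0]]]}}

```text
clock: 11.25
position: [611.6, 252.3, 18.6]
ee_rot: [0.013, 1.0, 0.014, 0.01]
contact_force: [0.1, -0.7, -1.1]
gripper_width: -0.4
```

{"method": "send_rows", "body": {"steps": [[[0, 0, 0.15, 0, 0], [0, 0, 0, 0, 0]]]}}

```text
clock: 11.42
position: [612.1, 252.6, 17.7]
ee_rot: [0.013, 1.0, 0.014, 0.011]
contact_force: [0.5, 1.0, -0.6]
gripper_width: -0.1
```

```bash
python3 - <<'E'
from h import *
im,d,C,st=grab("side","s3"); x,y=proj(C,[st['position']])[0].astype(int); print(x,y,st['position'],st['contact_force'])
c0=optics.get_calibration("wrist"); w,dw,Cw,st=grab("wrist","w5"); H=np.array(c0["hand_eye"]); CT=(np.array(c0["K"]),c0["k1"],H[:3,:3],H[:3,3])
for v in range(236,268,2): print(v,[tuple(int(t) for t in pts(CT,[(u,v)],[dw[v,u]])[0].round()) for u in (264,270,276,282,288)])
cv2.imwrite("pics/s3c.png",np.hstack([cv2.resize(im[y-70:y+30,x-50:x+50],(400,400),interpolation=2),cv2.resize(w[180:320,210:350],(400,400),interpolation=2)]))
E
```

```text
201 271 [612.1107545  252.57636338  17.67048981] [ 0.48869877  1.04109808 -0.55692667]
236 [(18, -5, -31), (18, -3, -32), (19, 0, -32), (19, 3, -32), (18, 5, -30)]
238 [(18, -5, -32), (17, -3, -31), (17, 0, -32), (17, 3, -32), (17, 5, -31)]
240 [(17, -5, -32), (17, -3, -32), (16, 0, -31), (17, 3, -32), (16, 5, -31)]
242 [(15, -5, -31), (16, -3, -32), (16, 0, -32), (15, 3, -31), (16, 5, -32)]
244 [(15, -5, -31), (14, -3, -31), (15, 0, -32), (14, 3, -31), (14, 5, -30)]
246 [(14, -5, -32), (14, -3, -33), (14, 0, -32), (14, 3, -32), (14, 5, -31)]
248 [(12, -5, -31), (12, -3, -30), (13, 0, -31), (13, 3, -31), (13, 5, -32)]
250 [(12, -5, -32), (12, -3, -32), (12, 0, -31), (12, 3, -31), (12, 5, -32)]
252 [(11, -5, -31), (11, -3, -31), (11, 0, -32), (11, 3, -31), (11, 5, -31)]
254 [(10, -5, -31), (10, -3, -32), (10, 0, -31), (9, 3, -30), (10, 5, -31)]
256 [(11, -5, -36), (11, -3, -36), (11, 0, -36), (11, 3, -37), (11, 5, -37)]
258 [(11, -5, -38), (11, -3, -39), (11, 0, -39), (11, 3, -39), (11, 5, -39)]
260 [(12, -5, -42), (11, -3, -41), (12, 0, -42), (11, 2, -42), (11, 5, -41)]
262 [(11, -5, -44), (11, -3, -43), (11, 0, -43), (11, 2, -44), (11, 5, -43)]
264 [(12, -5, -47), (11, -3, -45), (12, 0, -46), (11, 2, -45), (12, 5, -46)]
266 [(11, -5, -47), (11, -2, -48), (11, 0, -47), (11, 2, -47), (11, 5, -47)]
```

View pics/s3c.png

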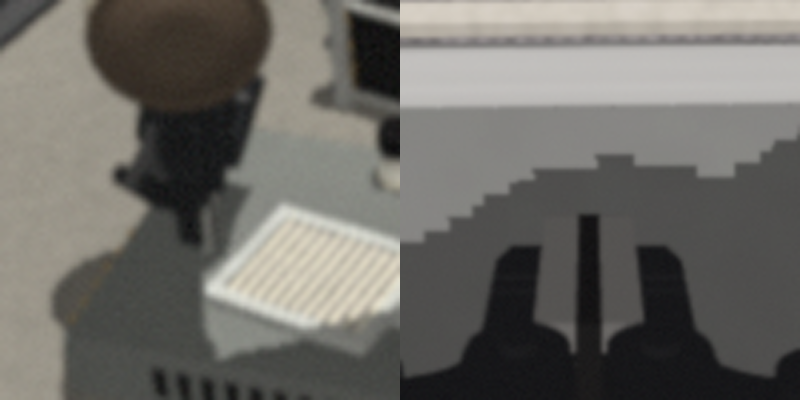

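The finger ends read about −36 mm and the logger top −31.5 mm, so the tips hover 4.5 mm above the logger, just behind the plain edge. The true tip is therefore the reported z + 36 mm. Pushing now.

{"method": "send_rows", "body": {"steps": [[[0, 0, 0.1, 0, 0], [1.0, 0, 0, 0, 0], [1.0, 0, -0.02, 0, 0], [0.7, 0, -0.02, 0, 0], [0.7, 0, -0.02, 0, 0], [0.7, 0, -0.02, 0, 0], [0, 0, 0, 0, 0]]]}}

```text
clock: 12.1
position: [568.1, 253.9, 17.6]
ee_rot: [0.012, 1.0, 0.015, 0.012]
contact_force: [-0.9, -0.9, -0.3]
gripper_width: 0.3
```

```bash
python3 pan.py w6 515 252
```

```text
12.1 [568.1 253.9  17.6] [0.0124 0.9997 0.0149 0.0121]
body [506.3 251.8] [88.8 99.7] 88.49
```

{"method": "send_rows", "body": {"steps": [[[0.7, 0, -0.02, 0, 0], [0.7, -0.1, -0.02, 0, 0], [0.7, -0.1, -0.02, 0, 0], [0.7, 0, -0.02, 0, 0], [0.5, 0, -0.02, 0, 0], [0, 0, 0, 0, 0]]]}}

```text
clock: 12.65
position: [532.5, 252.7, 17.6]
ee_rot: [0.012, 1.0, 0.015, 0.012]
contact_force: [-0.0, 0.9, 0.5]
gripper_width: 0.0
```

{"method": "send_rows", "body": {"steps": [[[-0.8, 0, 0, 0, 0], [-0.5, 0, -1, 0, 0], [0, 0, -3, 0, 0], [0, 0, -3, 0, 0], [1, 0, -3, 0, 0.7], [2, 0, -3, 0, 0.7], [3, 0, -3, 0, 0.7], [3, 0, -1, 0, 0.7], [2, 0, 0, 0, 0.7], [1, 0, 0, 0, 0.7]]]}}

```text
clock: 13.48
position: [423.8, 249.9, 190.9]
ee_rot: [0.015, 1.0, 0.013, 0.009]
contact_force: [-0.9, 0.5, -1.0]
gripper_width: 59.9
```

{"method": "send_rows", "body": {"steps": [[[1, 0, 0, 0, 0.7], [0, 0, 0, 0, 0.7], [0, 0, 0, 0, 0.7]]]}}

```text
clock: 13.73
position: [412.6, 250.4, 191.0]
ee_rot: [0.015, 1.0, 0.013, 0.01]
contact_force: [0.6, -0.5, -0.2]
gripper_width: 59.4
```

```bash
python3 pan.py w7 466 252; python3 - <<'E'
from h import *
c0=optics.get_calibration("wrist"); H=np.array(c0["hand_eye"]); CT=(np.array(c0["K"]),c0["k1"],H[:3,:3],H[:3,3]); dw=np.load("pics/w7.npy")
v,u=np.mgrid[200:420,0:560]; P=pts(CT,np.c_[u.ravel(),v.ravel()],dw[200:420].ravel())
k=(P[:,2]>-110)&(P[:,2]<10)&(abs(P[:,1])<80)&(abs(P[:,0])<25)
Q=P[k]
for s in(-1,1):
    q=Q[Q[:,1]*s>0]; q=q[q[:,2]>np.percentile(q[:,2],97)-6] if len(q) else q
    print(s,len(q),q.min(0).round(1) if len(q) else '',q.max(0).round(1) if len(q) else '')
E
```

```text
13.7333 [412.6 250.4 191. ] [0.0146 0.9998 0.0132 0.0095]
body [464.1 250.9] [ 89.8 108.9] 88.27
-1 773 [-11.2 -43.8 -54. ] [ 12.2 -29.6 -36. ]
1 770 [-11.   29.2 -54.3] [ 12.2  43.5 -36.1]
```

The slide worked: panel centre (464.5, 250.9), rear edge at about 409 mm, whole tab out past the logger edge. I'll go down astride the tab in front of the logger.

{"method": "send_rows", "body": {"steps": [[[1.5, 0, 0, 0, 0.7], [1.6, -0.2, 1, 0, 0.7], [0, 0, 3, 0, 0.7], [0, 0, 3, 0, 0.7], [0, 0, 3, 0, 0.7], [0, 0, 2, 0, 0.7], [0, 0, 1, 0, 0.7], [0, 0, 0, 0, 0.7], [0, 0, 0, 0, 0.7]]]}}

```text
clock: 14.53
position: [391.3, 253.4, 50.5]
ee_rot: [0.018, 1.0, 0.01, 0.009]
contact_force: [0.8, 1.7, 0.6]
gripper_width: 59.8
```

{"method": "send_rows", "body": {"steps": [[[0.75, -0.1, 0.5, -0.006, 0.7], [0, 0, 1.5, 0, 0.7], [0, 0, 1.3, 0, 0.7], [0, 0, 0.8, 0, 0.7], [0, 0, 0, 0, 0.7], [0, 0, 0, 0, 0.7]]]}}

```text
clock: 15.03
position: [386.8, 256.4, 10.5]
ee_rot: [0.015, 1.0, 0.013, 0.011]
contact_force: [-0.6, -0.0, -0.3]
gripper_width: 59.7
```

```bash
python3 - <<'E'
from h import *
w,dw,C,st=grab("wrist","w8"); print(st['clock'],st['position'].round(1),st['ee_rot'].round(4),st['contact_force'].round(1))
c0=optics.get_calibration("wrist"); H=np.array(c0["hand_eye"]); CT=(np.array(c0["K"]),c0["k1"],H[:3,:3],H[:3,3])
v,u=np.mgrid[:420,:560]; P=pts(CT,np.c_[u.ravel(),v.ravel()],dw.ravel()).reshape(420,560,3); W=pts(C,np.c_[u.ravel(),v.ravel()],dw.ravel()).reshape(420,560,3)
for x in(14,18,24,30,36): 
    k=(abs(P[...,0]-x)<1.5)&(abs(P[...,1])<40)&(W[...,2]>44)&(W[...,2]<60); print(x,k.sum(),P[k].min(0).round(1) if k.any() else '',P[k].max(0).round(1) if k.any() else '')
cv2.imwrite("pics/w8c.png",cv2.resize(w[150:400,130:430],None,fx=2,fy=2))
E
```

```text
15.0333 [386.8 256.4  10.5] [0.015  0.9997 0.0127 0.0115] [-0.6 -0.  -0.3]
14 472 [ 12.5 -17.7 -43.5] [ 15.5  12.2 -40.1]
18 318 [ 16.5 -17.7 -43.4] [ 18.2  12.  -37.9]
24 0  
30 0  
36 0
```

View pics/w8c.png

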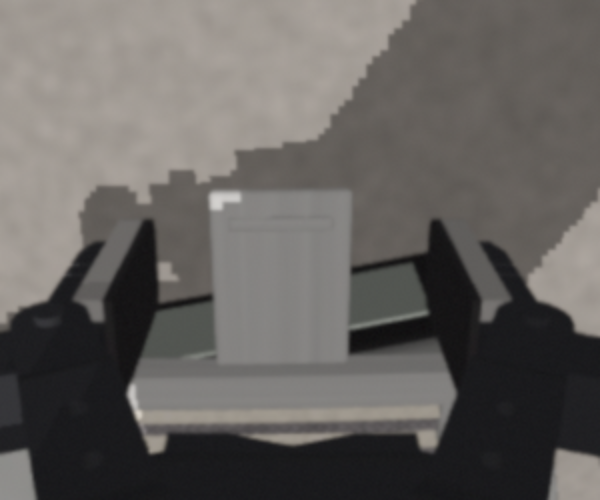

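The crop shows the tab centred between the pads, about 3 mm off in y and fully clear of the logger edge. I'll correct, go down 4 mm and close.

{"method": "send_rows", "body": {"steps": [[[0, -0.28, 0.4, 0, 0.7], [0, 0, 0, 0, 0.7], [0, 0, 0, 0, 0.2], [0, 0, 0, 0, 0.2], [0, 0, 0, 0, 0.2], [0, 0, 0, 0, 0.2], [0, 0, 0, 0, 0.2], [0, 0, 0, 0, 0.2]]]}}

```text
clock: 15.75
position: [388.0, 255.0, 9.3]
ee_rot: [0.015, 1.0, 0.015, 0.013]
contact_force: [-0.2, 0.2, -0.1]
gripper_width: 27.8
```

{"method": "send_rows", "body": {"steps": [[[0, 0, 0, 0, 0], [0, 0, 0, 0, 0], [0, 0, -0.5, 0, 0], [0, 0, -0.5, 0, 0], [0, 0, -1, 0, 0], [0, 0, -1, 0, 0], [0, 0, 0, 0, 0], [0, 0, 0, 0, 0]]]}}

```text
clock: 16.42
position: [386.8, 253.6, 41.2]
ee_rot: [0.015, 1.0, 0.015, 0.013]
contact_force: [0.2, -0.6, -0.2]
gripper_width: 27.6
```

```bash
cat > held.py <<'E'
from h import *
import sys
w,dw,C,st=grab("wrist",sys.argv[1]); print(st['clock'],st['position'].round(1),st['ee_rot'].round(4),st['contact_force'].round(1),st['wrist_torque'].round(2),st['gripper_width'])
c0=optics.get_calibration("wrist"); H=np.array(c0["hand_eye"]); CT=(np.array(c0["K"]),c0["k1"],H[:3,:3],H[:3,3])
v,u=np.mgrid[:420,:560]; P=pts(CT,np.c_[u.ravel(),v.ravel()],dw.ravel()).reshape(420,560,3)
for x in(17,14,8,0,-8,-14,-20,-26,-30,-34,-40):
    k=(abs(P[...,0]-x)<1.5)&(abs(P[...,1])<12)&(abs(P[...,2]+45)<40)
    if k.sum()>3: print(x,k.sum(),'z med',np.median(P[...,2][k]).round(1),'zL/zR',[float(np.median(P[...,2][k&(P[...,1]*s>5)]).round(1)) for s in(-1,1) if (k&(P[...,1]*s>5)).any()])
E
python3 held.py w9
```

```text
16.4167 [386.8 253.6  41.2] [0.0151 0.9997 0.0148 0.0129] [ 0.2 -0.6 -0.2] [-0.03  0.13  0.01] 27.602775346691722
17 447 z med -43.2 zL/zR [-43.5, -42.9]
14 427 z med -43.4 zL/zR [-43.6, -43.1]
8 368 z med -43.1 zL/zR [-43.3, -43.0]
0 346 z med -42.8 zL/zR [-43.1, -42.4]
-8 325 z med -42.4 zL/zR [-42.7, -42.2]
-14 311 z med -42.2 zL/zR [-42.5, -42.0]
-20 293 z med -42.0 zL/zR [-42.4, -41.8]
-26 319 z med -46.8 zL/zR [-47.0, -46.5]
-30 283 z med -46.7 zL/zR [-46.9, -46.5]
-34 225 z med -45.0 zL/zR [-45.3, -44.7]
-40 268 z med -43.4 zL/zR [-43.5, -43.1]
```

The panel is held level, with grip width 27.6 mm and the tab at constant height in the tool frame. Now transporting it to the seat, well above the stack.

{"method": "send_rows", "body": {"steps": [[[0, 0, -1.5, 0, 0], [0, 0, -2.5, 0, 0], [0, 0, -2.5, 0, 0], [0, -1, -2, 0, 0], [0, -2, -1, 0, 0], [0, -3, 0, 0, 0], [0, -3.5, 0, 0, 0], [0, -3.5, 0, 0, 0], [0, -3.5, 0, -0.03, 0], [0, -3.5, 0, -0.03, 0]]]}}

```text
clock: 17.3
position: [379.0, 48.1, 132.0]
ee_rot: [-0.022, 1.0, 0.012, 0.012]
contact_force: [0.9, 0.7, -1.6]
gripper_width: 27.6
```

{"method": "send_rows", "body": {"steps": [[[-0.3, -3.5, 0, -0.03, 0], [-0.3, -3.5, 0, -0.03, 0], [-0.3, -3.5, 0, 0, 0], [-0.3, -3.5, 0, 0, 0], [-0.3, -3.5, 0, 0, 0], [-0.3, -3.5, 0, 0, 0], [-0.3, -3.0, 0, 0, 0], [-0.2, -2.0, 0, 0, 0], [0, -1, 0, 0, 0], [0, 0, 0, 0, 0]]]}}

```text
clock: 18.13
position: [422.9, -238.1, 120.8]
ee_rot: [-0.051, 0.999, 0.013, 0.009]
contact_force: [-0.2, 0.3, -0.4]
gripper_width: 27.4
```

{"method": "send_rows", "body": {"steps": [[[1.0, -1.5, 0, -0.009, 0], [1.0, -1.9, 0, 0, 0], [0, -1.0, 0, 0, 0], [0, 0, 0, 0, 0], [0, 0, 0, 0, 0]]]}}

```text
clock: 18.55
position: [405.6, -284.0, 116.1]
ee_rot: [-0.055, 0.998, 0.014, 0.006]
contact_force: [-0.5, 0.2, -0.9]
gripper_width: 27.6
```

```bash
python3 held.py w10; cat > seat.py <<'E'
from h import *
S=np.array([499.1,-273.6]); X=np.array([.9939,.1104]); Y=np.array([-.1104,.9939])
st=arm.read_state(); M=R.from_quat(st['ee_rot']).as_matrix(); p=st['position']
# panel in tool: tab underside z -39.8 at x 0, centre x -79
for n,t in dict(tcp=(0,0,0),tabend=(18,0,-39.6),rear=(-24,0,-39.3),hook=(-134,0,-36)).items():
    w=p+M@np.array(t,float); q=w[:2]-S; print(n,'seat x %.1f y %.1f z %.1f'%(q@X,q@Y,w[2]-78))
print('yaw err deg',np.degrees(np.arctan2(-M[1,0],-M[0,0]))-6.34,'tilt',M[:2,2].round(3),'tool x',M[:,0].round(3),'y',M[:,1].round(3))
print(st['clock'],p.round(1),st['contact_force'].round(1),st['gripper_width'])
E
python3 seat.py
```

```text
18.55 [ 405.6 -284.   116.1] [-0.0547  0.9984  0.0141  0.0062] [-0.5  0.2 -0.9] [-0.06  0.08  0.05] 27.611642546676634
17 442 z med -43.2 zL/zR [-43.4, -42.9]
14 425 z med -43.3 zL/zR [-43.6, -43.0]
8 367 z med -43.0 zL/zR [-43.3, -42.8]
0 342 z med -42.8 zL/zR [-43.0, -42.6]
-8 327 z med -42.3 zL/zR [-42.6, -42.0]
-14 309 z med -42.2 zL/zR [-42.4, -42.0]
-20 297 z med -42.0 zL/zR [-42.3, -41.9]
-26 312 z med -46.8 zL/zR [-47.2, -46.6]
-30 291 z med -46.8 zL/zR [-46.9, -46.5]
-34 223 z med -45.2 zL/zR [-45.3, -44.6]
-40 264 z med -43.3 zL/zR [-43.6, -43.1]
tcp seat x -93.9 y 0.1 z 38.2
tabend seat x -112.5 y -1.0 z 77.5
rear seat x -70.5 y -1.0 z 77.8
hook seat x 39.6 y -1.0 z 76.0
yaw err deg -0.04052716087925656 tilt [0.011 0.029] tool x [-0.994 -0.11  -0.014] y [-0.11   0.994  0.027]
18.6 [ 405.8 -283.8  116.2] [ 0.   0.4 -0.7] 27.790551582669003
```

Alignment is very good: yaw error 0.04°, y −1 mm, plain edge 8 mm short of the lip. I'll lower the panel onto the noses, then let the plain edge sink into the pocket, so it ends up tilted edge-down.

{"method": "send_rows", "body": {"steps": [[[0, 0, 1, 0, 0], [0, 0, 1.5, 0, 0], [0, -0.1, 1.5, 0, 0], [0, 0, 0.8, 0, 0], [0, 0, 0, 0, 0], [0, 0, 0, 0, 0]]]}}

```text
clock: 19.1
position: [409.3, -279.2, 68.0]
ee_rot: [-0.058, 0.998, 0.013, 0.008]
contact_force: [-0.1, 0.5, -0.3]
gripper_width: 27.4
```

```bash
python3 seat.py
```

```text
tcp seat x -89.8 y 4.4 z -10.0
tabend seat x -108.5 y 3.2 z 29.3
rear seat x -66.5 y 3.5 z 29.7
hook seat x 43.5 y 4.3 z 28.3
yaw err deg 0.35067452943443733 tilt [0.014 0.028] tool x [-0.993 -0.116 -0.018] y [-0.117  0.993  0.026]
19.1 [ 409.3 -279.2   68. ] [-0.1  0.5 -0.3] 27.44538526724255
```

{"method": "send_rows", "body": {"steps": [[[0.2, -0.4, 0, 0.006, 0], [0, -0.05, 0.3, 0, 0], [0, -0.05, 0.2, 0, 0], [0, 0, 0, 0, 0]]]}}

```text
clock: 19.43
position: [409.8, -284.6, 64.8]
ee_rot: [-0.056, 0.998, 0.013, 0.01]
contact_force: [-0.1, -0.5, 0.0]
gripper_width: 27.5
```

```bash
python3 seat.py
```

```text
tcp seat x -89.9 y -1.1 z -13.2
tabend seat x -108.8 y -2.0 z 26.0
rear seat x -66.8 y -2.0 z 26.6
hook seat x 43.3 y -1.8 z 25.6
yaw err deg 0.07481661377225013 tilt [0.018 0.026] tool x [-0.994 -0.112 -0.021] y [-0.112  0.993  0.024]
19.4333 [ 409.8 -284.6   64.8] [-0.1 -0.5  0. ] 27.482873689943457
```

{"method": "send_rows", "body": {"steps": [[[0.15, 0.15, 0.2, 0, 0], [0, 0, 0.2, 0, 0], [0, 0, 0, 0, 0]]]}}

```text
clock: 19.68
position: [408.4, -283.5, 61.1]
ee_rot: [-0.056, 0.998, 0.012, 0.011]
contact_force: [-0.6, -0.4, -0.4]
gripper_width: 27.5
```

```bash
python3 seat.py
```

```text
tcp seat x -91.3 y 0.2 z -16.9
tabend seat x -110.2 y -0.7 z 22.3
rear seat x -68.2 y -0.7 z 22.9
hook seat x 41.9 y -0.6 z 22.2
yaw err deg 0.03439420630914469 tilt [0.02  0.026] tool x [-0.994 -0.111 -0.023] y [-0.112  0.993  0.023]
19.6833 [ 408.4 -283.5   61.1] [-0.6 -0.4 -0.4] 27.467510723037037
```

{"method": "send_rows", "body": {"steps": [[[0, 0, 0, 0, 0.5], [0, 0, 0, 0, 0.5], [0, 0, 0, 0, 0.5], [0, 0, 0, 0, 0.5], [0, 0, 0, 0, 0.5], [0, 0, 0, 0, 0.5]]]}}

```text
clock: 20.18
position: [409.1, -283.9, 61.7]
ee_rot: [-0.056, 0.998, 0.012, 0.012]
contact_force: [0.5, -0.8, 0.3]
gripper_width: 42.3
```

```bash
python3 seat.py; cat > prof.py <<'E'
from h import *
import sys
S=np.array([499.1,-273.6]); X=np.array([.9939,.1104]); Y=np.array([-.1104,.9939])
w,d,C,st=grab("wrist",sys.argv[1]); v,u=np.mgrid[:420,:560]; P=pts(C,np.c_[u.ravel(),v.ravel()],d.ravel()).reshape(420,560,3)
q=P[...,:2]-S; sx=q@X; sy=q@Y; z=P[...,2]-78
for y0 in(0,-34,34):
    print(y0,[(x,round(float(np.median(z[k])),1)) for x in range(-125,70,5) if (k:=(abs(sy-y0)<4)&(abs(sx-x)<1.5)&(z<110)&(z>-30)).sum()>3])
E
python3 prof.py w11
```

```text
tcp seat x -90.6 y -0.3 z -16.3
tabend seat x -109.5 y -1.2 z 22.9
rear seat x -67.5 y -1.1 z 23.6
hook seat x 42.5 y -0.9 z 23.0
yaw err deg 0.051910234041074865 tilt [0.022 0.025] tool x [-0.993 -0.111 -0.024] y [-0.112  0.993  0.022]
20.1833 [ 409.1 -283.9   61.7] [ 0.5 -0.8  0.3] 42.34183433153335
0 [(-110, 32.7), (-105, 98.2), (-100, 31.6), (-95, 30.6), (-90, 29.5), (-85, 28.3), (-80, 27.2), (-75, 26.3), (-70, 25.3), (-65, 29.2), (-60, 28.1), (-55, 25.9), (-50, 23.1), (-45, 22.1), (-40, 21.1)]
-34 [(-110, 84.4), (-105, 66.5), (-100, 38.1), (-95, 69.8), (-50, 22.9)]
34 [(-105, 63.6), (-100, 64.8), (-95, 72.1), (-90, 72.5), (-85, 72.3)]
```

It rests as planned: the tab slope gives 10.5° of tilt, plain edge on the ledge just short of the lip. I'll re-pinch at this tilt and slide the edge under the lip.

{"method": "send_rows", "body": {"steps": [[[0, 0.05, 0, 0, 0.1], [0, 0, 0, 0, 0.1], [0, 0, 0, 0, 0], [0, 0, 0, 0, 0], [0, 0, 0, 0, 0], [-0.4, 0, 0, 0, 0], [-0.4, 0, 0, 0, 0], [0, 0, 0, 0, 0]]]}}

```text
clock: 20.9
position: [417.5, -282.3, 62.1]
ee_rot: [-0.056, 0.998, 0.012, 0.012]
contact_force: [-0.2, 0.2, 0.4]
gripper_width: 27.7
```

```bash
python3 seat.py|tail -3;  python3 prof.py w12|head -1
```

```text
hook seat x 51.0 y -0.4 z 23.3
yaw err deg 0.03900125822232692 tilt [0.022 0.025] tool x [-0.994 -0.111 -0.024] y [-0.112  0.994  0.022]
20.9 [ 417.5 -282.3   62.1] [-0.2  0.2  0.4] 27.667739420763507
0 [(-100, 32.9), (-95, 96.7), (-90, 31.2), (-85, 30.2), (-80, 29.0), (-75, 27.8), (-70, 26.9), (-65, 25.9), (-60, 26.3), (-55, 28.8), (-50, 27.6), (-45, 24.0), (-40, 23.6), (-35, 21.6)]
```

{"method": "send_rows", "body": {"steps": [[[-0.3, 0, 0, 0, 0], [0, 0, 0, 0, 0], [-0.2, 0, 0, 0, 0], [0, 0, 0, 0, 0]]]}}

```text
clock: 21.28
position: [422.7, -281.6, 61.9]
ee_rot: [-0.056, 0.998, 0.012, 0.011]
contact_force: [1.2, -0.4, 0.1]
gripper_width: 27.9
```

{"method": "send_rows", "body": {"steps": [[[-0.2, 0, 0, 0, 0], [0, 0, 0, 0, 0]]]}}

```text
clock: 21.45
position: [424.9, -281.3, 62.0]
ee_rot: [-0.056, 0.998, 0.012, 0.011]
contact_force: [1.3, -0.5, 0.2]
gripper_width: 27.5
```

```bash
python3 seat.py|tail -3;  python3 prof.py w13
```

```text
hook seat x 58.5 y -0.2 z 23.1
yaw err deg 0.037209461328005844 tilt [0.021 0.025] tool x [-0.994 -0.111 -0.024] y [-0.112  0.993  0.023]
21.45 [ 424.9 -281.3   62. ] [ 1.3 -0.5  0.2] 27.478928824731955
0 [(-95, 32.2), (-90, 99.4), (-85, 32.5), (-80, 30.5), (-75, 29.6), (-70, 27.8), (-65, 27.3), (-60, 26.1), (-55, 25.2), (-50, 28.7), (-45, 28.1), (-40, 26.0), (-35, 23.2), (-30, 24.1), (-25, 21.2)]
-34 [(-90, 66.8), (-85, 66.2), (-80, 70.2), (-75, 70.5), (-70, -7.7), (-65, 14.9)]
34 [(-90, 70.7), (-85, 70.9), (-80, 72.6), (-75, 72.8), (-70, 6.5), (-65, 70.6)]
```

{"method": "send_rows", "body": {"steps": [[[-0.15, 0, 0, 0, 0], [0, 0, 0, 0, 0]]]}}

```text
clock: 21.67
position: [425.0, -281.0, 61.7]
ee_rot: [-0.056, 0.998, 0.012, 0.01]
contact_force: [0.1, -0.5, -0.4]
gripper_width: 27.6
```

{"method": "send_rows", "body": {"steps": [[[-0.15, 0, 0, 0, 0], [0, 0, 0, 0, 0]]]}}

```text
clock: 21.83
position: [424.8, -280.9, 61.5]
ee_rot: [-0.055, 0.998, 0.013, 0.008]
contact_force: [-0.8, -0.7, -0.4]
gripper_width: 27.7
```

```bash
python3 seat.py|tail -3;  python3 prof.py w14|head -1; python3 held.py w15 | tail -11
```

```text
hook seat x 58.7 y 0.1 z 21.8
yaw err deg -0.010095747684076173 tilt [0.015 0.026] tool x [-0.994 -0.11  -0.018] y [-0.111  0.994  0.025]
21.8333 [ 424.8 -280.9   61.5] [-0.8 -0.7 -0.4] 27.717465461611592
0 [(-95, 31.5), (-90, 98.8), (-85, 32.5), (-80, 30.1), (-75, 29.1), (-70, 27.4), (-65, 26.9), (-60, 26.0), (-55, 24.9), (-50, 28.1), (-45, 27.9), (-40, 25.6), (-35, 22.7), (-30, 23.8), (-25, 20.7)]
17 469 z med -49.1 zL/zR [-49.3, -48.9]
14 370 z med -48.9 zL/zR [-49.0, -48.7]
8 292 z med -47.5 zL/zR [-47.9, -47.3]
0 315 z med -45.7 zL/zR [-45.8, -45.6]
-8 291 z med -43.7 zL/zR [-43.9, -43.5]
-14 293 z med -42.4 zL/zR [-42.5, -42.2]
-20 260 z med -41.1 zL/zR [-41.2, -40.9]
-26 295 z med -44.7 zL/zR [-44.8, -44.5]
-30 241 z med -44.0 zL/zR [-43.9, -43.8]
-34 146 z med -41.6 zL/zR [-41.7, -41.6]
-40 171 z med -38.6 zL/zR [-38.8, -38.5]
```

The advance has stopped (x held at about 425 over two pushes) with the wrist starting to yield, so the plain edge is at the end wall under the lip. I'll release, rise, shut the fingers and place them above the rim by the tab.

{"method": "send_rows", "body": {"steps": [[[0, 0, 0, 0, 0.5], [0, 0, 0, 0, 0.5], [0, 0, 0, 0, 0.5], [0, 0, -1, 0, 0.5], [0, 0, -2, 0, 0.5], [0, 0, -2, 0, 0.1], [-1, 0, -1, 0, 0], [-1, 0, 0, 0, 0], [-1, 0, 0, 0, 0], [0, 0, 0, 0, 0]]]}}

```text
clock: 22.77
position: [458.8, -279.0, 128.5]
ee_rot: [-0.056, 0.998, 0.012, 0.012]
contact_force: [0.3, 0.1, -0.4]
gripper_width: -0.2
```

```bash
python3 seat.py|sed -n '1p;5,6p';  python3 prof.py w16
```

```text
tcp seat x -40.6 y -0.9 z 50.5
yaw err deg 0.04949263253843572 tilt [0.023 0.024] tool x [-0.993 -0.111 -0.026] y [-0.112  0.993  0.022]
22.7667 [ 458.8 -279.   128.5] [ 0.3  0.1 -0.4] -0.19785019396950904
0 [(-95, 22.0), (-90, 22.0), (-85, 21.6), (-80, 20.8), (-75, 20.1), (-70, 19.4), (-65, 18.5), (-60, 17.9), (-55, 101.2), (-50, 21.6), (-45, 21.0), (-40, 18.8), (-35, 16.5), (-30, 17.1), (-25, 15.7), (-20, 15.3), (55, 15.0), (60, 14.9), (65, 14.8)]
-34 [(-70, -10.7), (-65, 13.4), (-60, 17.6), (-55, 18.2), (-50, 21.5), (-45, 20.8), (-40, 18.7), (-35, 16.9), (-30, 17.4), (-25, 15.7), (-20, 14.9), (-15, 15.7), (-10, 13.1), (-5, 14.8), (0, 12.2), (5, 10.9), (10, 11.8), (15, 9.6), (20, 11.3)]
34 [(-70, -5.9), (-65, 13.4), (-60, 17.8), (-55, 17.2), (-50, 21.7), (-45, 20.9), (-40, 19.0), (-35, 17.1), (-30, 18.0), (-25, 16.5), (-20, 14.7), (-15, 15.8), (-10, 13.5), (-5, 15.1), (0, 12.6), (5, 11.3), (10, 12.3), (15, 10.0), (20, 11.3), (25, 8.2)]
```

{"method": "send_rows", "body": {"steps": [[[0.4, 0.0, 1, 0, 0], [0.3, 0, 1.5, 0, 0], [0, 0, 1.2, 0, 0], [0, 0, 0.8, 0, 0], [0, 0, 0.5, 0, 0], [0, 0, 0, 0, 0], [0, 0, 0, 0, 0]]]}}

```text
clock: 23.4
position: [448.3, -276.6, 71.1]
ee_rot: [-0.056, 0.998, 0.014, 0.007]
contact_force: [0.0, -0.1, -0.4]
gripper_width: 0.1
```

```bash
python3 seat.py|sed -n '1p;5,6p'
```

```text
tcp seat x -50.8 y 2.7 z -6.9
yaw err deg 0.047896345916231375 tilt [0.012 0.029] tool x [-0.994 -0.111 -0.015] y [-0.112  0.993  0.027]
23.4 [ 448.3 -276.6   71.1] [ 0.  -0.1 -0.4] 0.10770553770775046
```

{"method": "send_rows", "body": {"steps": [[[-0.3, -0.25, 0.2, 0, 0], [0, 0, 0.3, 0, 0], [0, 0, 0.2, 0, 0], [0, 0, 0, 0, 0]]]}}

```text
clock: 23.73
position: [452.5, -279.4, 65.6]
ee_rot: [-0.056, 0.998, 0.013, 0.007]
contact_force: [-0.1, 1.2, 0.7]
gripper_width: 0.3
```

{"method": "send_rows", "body": {"steps": [[[0, 0, 0.25, 0, 0], [0, 0, 0.25, 0, 0], [0, 0, 0, 0, 0]]]}}

```text
clock: 23.98
position: [452.7, -279.5, 61.0]
ee_rot: [-0.056, 0.998, 0.013, 0.008]
contact_force: [-0.6, -0.3, 0.7]
gripper_width: -0.1
```

```bash
python3 seat.py|sed -n '1p;5,6p'
```

```text
tcp seat x -46.7 y -0.8 z -17.0
yaw err deg 0.07879377138517363 tilt [0.015 0.027] tool x [-0.994 -0.112 -0.018] y [-0.112  0.993  0.025]
23.9833 [ 452.7 -279.5   61. ] [-0.6 -0.3  0.7] -0.07201848822184942
```

{"method": "send_rows", "body": {"steps": [[[0, 0, 0.25, 0, 0], [0, 0, 0.25, 0, 0], [0, 0, 0, 0, 0]]]}}

```text
clock: 24.23
position: [453.0, -279.3, 55.3]
ee_rot: [-0.056, 0.998, 0.013, 0.008]
contact_force: [-0.3, 0.0, -0.2]
gripper_width: -0.0
```

{"method": "send_rows", "body": {"steps": [[[0, 0, 0.25, 0, 0], [0, 0, 0.25, 0, 0], [0, 0, 0, 0, 0]]]}}

```text
clock: 24.48
position: [454.0, -279.6, 54.1]
ee_rot: [-0.057, 0.998, 0.012, 0.009]
contact_force: [1.2, 0.6, 0.1]
gripper_width: 0.2
```

{"method": "send_rows", "body": {"steps": [[[0, 0, 0.4, 0, 0], [0, 0, 0.4, 0, 0], [0, 0, 0.5, 0, 0]]]}}

```text
clock: 24.73
position: [454.9, -280.2, 53.0]
ee_rot: [-0.061, 0.998, 0.01, 0.008]
contact_force: [-11.5, 9.6, 40.3]
gripper_width: -0.0
```

That reached 40 N at a hard stop. I'll back off and measure the panel.

{"method": "send_rows", "body": {"steps": [[[0, 0, -1, 0, 0], [0, 0, -2, 0, 0], [1, 0, -2, 0, 0], [1, 0, -2, 0, 0], [0, 0, 0, 0, 0], [0, 0, 0, 0, 0]]]}}

```text
clock: 25.23
position: [434.6, -283.5, 125.8]
ee_rot: [-0.062, 0.998, 0.01, 0.01]
contact_force: [-0.1, 0.6, -0.3]
gripper_width: -0.1
```

```bash
python3 seat.py|sed -n '1p;5,6p';  python3 prof.py w17; python3 - <<'E'
import cv2; w=cv2.imread("pics/w17.png"); cv2.imwrite("pics/w17c.png",cv2.resize(w[40:340,120:420],None,fx=2,fy=2,interpolation=2))
E
```

```text
tcp seat x -65.2 y -2.7 z 47.8
yaw err deg 0.7034546189080606 tilt [0.019 0.021] tool x [-0.992 -0.123 -0.022] y [-0.123  0.992  0.018]
25.2333 [ 434.6 -283.5  125.8] [-0.1  0.6 -0.3] -0.06516039454639527
0 [(-95, 1.3), (-90, 2.2), (-85, 1.5), (-80, 1.8), (-75, 2.4), (-70, 1.6), (-65, 1.7), (-60, 1.8), (-55, 1.7), (-50, 7.0), (-45, 6.8), (35, 5.7), (40, 3.9), (45, 5.7), (50, 7.4)]
-34 [(-70, -10.3), (-65, 12.7), (-60, 17.8), (-55, 17.7), (-50, 7.2), (-45, 6.8), (-40, 5.8), (-35, 4.2), (-30, 4.5), (-25, 5.2), (-20, 3.9), (-15, 5.7), (-10, 4.0), (-5, 4.8), (0, 4.4)]
34 [(-70, -7.7), (-65, 12.9), (-60, 17.9), (-55, 16.2), (-50, 9.5), (-45, 6.8), (-40, 6.1), (-35, 4.6), (-30, 5.4), (-25, 5.6), (-20, 4.4), (-15, 6.2), (-10, 4.5), (-5, 5.6), (0, 5.0)]
```

View pics/w17c.png

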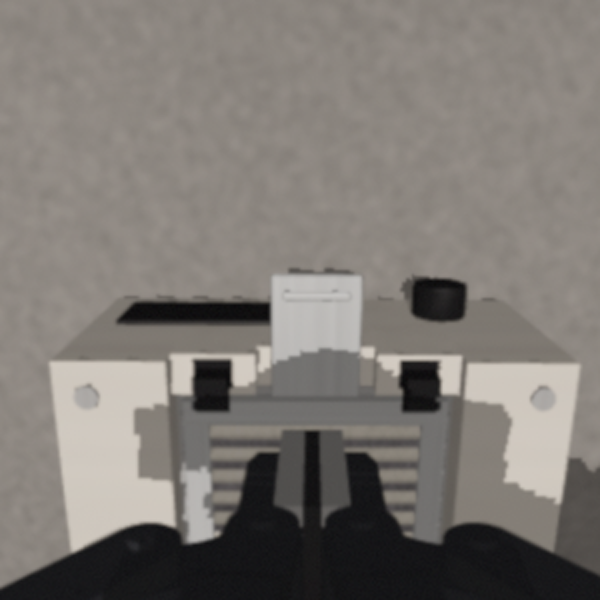

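The panel is home. The tab top reads +1.8 and the rim +7.0 above the ledge (the depth reads about 1 mm low), and both are level. Both noses, at crop (212,385) and (420,385), lie over the rim at their unloaded positions. I'll move clear and do a last check of everything else.

{"method": "send_rows", "body": {"steps": [[[2, 0, -2, 0, 0], [3, 0, -3, 0, 0], [2, 0, -3, 0, 0], [0, 0, -2, 0, 0], [0, 0, 0, 0, 0], [0, 0, 0, 0, 0], [0, 0, 0, 0, 0]]]}}

```text
clock: 25.87
position: [360.2, -292.9, 218.7]
ee_rot: [-0.062, 0.998, 0.013, 0.003]
contact_force: [0.2, 0.0, -0.6]
gripper_width: -0.1
```

```bash
python3 - <<'E'
from h import *
im,d,C,st=grab("top","top1"); a=cv2.imread("pics/top0.png")
print(st['clock'],st['position'].round(1),st['contact_force'].round(1))
for n,(u,v) in dict(jar=(245,199),stack=(283,181),bottle=(282,137),beaker=(287,215),plates=(346,172),spanner=(282,242),meter=(417,209),fittings=(149,185),lookalike=(166,268)).items():
    r=12; t=a[v-r:v+r,u-r:u+r]; m=cv2.matchTemplate(im[v-r-6:v+r+6,u-r-6:u+r+6],t,cv2.TM_CCOEFF_NORMED); _,s,_,l=cv2.minMaxLoc(m); print(n,round(s,2),(l[0]-6,l[1]-6))
E
python3 prof.py w18|head -1; python3 prof.py w19 | sed -n 2,3p
```

```text
25.8667 [ 360.2 -292.9  218.7] [ 0.2  0.  -0.6]
jar 1.0 (0, 0)
stack 1.0 (0, 0)
bottle 1.0 (0, 0)
beaker 0.85 (0, 0)
plates 1.0 (0, 0)
spanner 0.87 (0, 5)
meter 0.96 (0, 0)
fittings 1.0 (0, 0)
lookalike 1.0 (0, 0)
0 [(-95, 1.3), (-90, 2.4), (-85, 1.9), (-80, 1.4), (30, 4.3), (35, 5.5), (40, 4.1), (45, 6.0), (50, 11.0), (55, 14.7)]
-34 [(-70, -11.8), (-65, 12.5), (-60, 18.0), (-55, 12.3), (-45, 6.7), (-40, 6.0)]
34 [(-70, -8.6), (-65, 10.8), (-60, 18.3), (-55, 11.9)]
```

```bash
python3 - <<'E'
import cv2,numpy as np
a,b=[cv2.imread(f"pics/top{i}.png")[120:290,180:400] for i in(0,1)]
cv2.imwrite("pics/cmp.png",cv2.resize(np.hstack([a,b]),None,fx=1.8,fy=1.8,interpolation=2))
E
```

```text
(no output)
```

View pics/cmp.png

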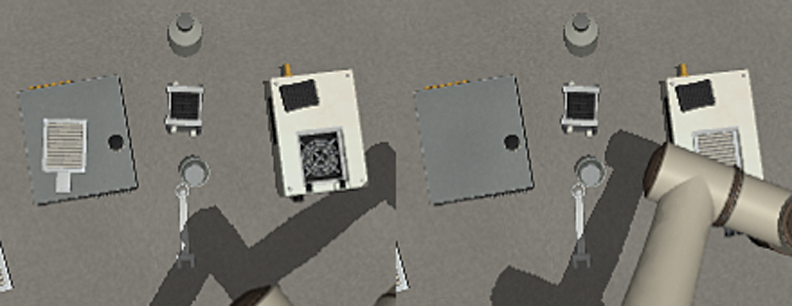

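The before/after view shows the panel in the seat, and the jar, stack, bottle, beaker and spanner (582,225) unmoved. The spanner's template mismatch was only the moving shadow. Handing in.

```bash
python3 -c "
from bench import job; print(job.job_done())"
```

```text
the job is handed in; nothing more can be done
None
```

The air filter panel is refitted in the air supply unit's seat, the spring catch is closed over it, and the job was handed in at about 26 s of the 64 s.

**What I did:** I pushed the panel forward by its plain edge until the whole tab hung past the logger's front edge, then pinched the tab by its sides and carried it over. The tool cannot tilt, so I set the panel down on the catch noses and let its plain edge sink into the pocket. I gripped it again at about 10.5° of tilt and slid the edge under the lip to the end wall. Then I let go and pressed the rim by the tab down with shut fingers.

**Last checks:**
- **Seating:** the panel lies level. The rim reads 7.0 mm and the tab top 1.8 mm above the ledge (8 and 3 nominal; the depth reads about 1 mm low).
- **Catch:** both noses sit over the rim, back where they were before the press.
- **Robot:** it is clear of everything, with no contact force.
- **Other things:** the before/after top view shows nothing else moved.

**What failed or disagreed:**
- **Fingertip position:** the fingers end about 36 mm short of the reported TCP. Because of that, the first two pushes passed over the panel without touching it.
- **Press force:** the final press peaked at about 40 N (z part of the force reading, about 43 N in all) through the shut fingers at the hard stop. That is above the 5–10 N the catch needs; the 40 N limit is stated for the arm and gripper body.
- **Spanner check:** its automatic match reported a 5-pixel shift. In the last picture it looks unmoved, so I put the shift down to a changed shadow.

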